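# Seal the pot in the lid press

### The arm

A 7-joint arm with a two-finger parallel gripper is mounted at the origin on the work surface. World frame = base frame: x ahead of the robot, y to its left, z up, the work surface at z = 0. Lengths are in m, angles in rad, forces in N, time in s.
With the tool pointing down it reaches from about 0.425 to 0.875 m from the base axis. Payload 4.7 kg.
Tool frame: the origin (TCP) lies on the centre line of the jaws, within the pads' length; the fingertips stand 17 mm ahead of it and the grasp point (between the pads) lies 2 mm behind it; z points along the fingers, y is the direction in which the jaws open and shut (so a half turn about z gives the same grasp; the last joint's range is limited). The gripper opens to 87 mm and grips with 3 to 60 N. Pads are 19 mm wide; open, the fingers measure 117 mm over their backs; the gripper's body (75 mm by 190 mm) begins 51 mm behind the grasp point.
Start: joints at [1.16, 0.321, -0.07, 1.45, 0.023, 1.371, -0.057], TCP at [0.268, -0.592, 0.24] pointing down, gripper open.
Joint ranges: [-2.86, 2.86], [-0.3, 2.09], [-1.38, 1.24], [0.06, 2.45], [-1.56, 4.7], [0.09, 2.05], [-2.69, 2.69]. Speed limits (rad/s): [2.57, 2.57, 3.14, 3.14, 3.14, 3.14, 3.14].

### API

Orientations are given as [roll, pitch, yaw] about the fixed x, y, z axes, in that order (R = Rz(yaw) Ry(pitch) Rx(roll)).
In Python, from workcell import manip gives the robot as it stands.
- The arm moves only by the tool play_rows, never from a script. Its argument "steps" is a list of rows, each an object of numbers: "x", "y", "z": the shift along the tool's x, y, z as a fraction of full scale; "ax", "ay", "az": the turn, a rotation vector about the tool's x, y, z as a fraction of full scale. A call has 1 to 8 rows; each row is the pose to reach, as a shift and turn from the pose commanded when the call began, along the tool's axes at that moment; what a row does not reach only later rows make up. Full scale, the value 1, is 200 mm for a shift and 45 degrees for a turn. A row lasts 1/10 s, in which the tool goes at most 50 mm and 8.59 degrees, less where a joint would pass 70% of its speed; a pose out of reach is approached as far as the arm can. A call with a number of a shift or a turn outside -1 to 1 is refused whole. A call with a gripper value outside its range is refused whole. "gripper" is the opening, from -1 (shut) to 1 (fully open), set as the call begins (left out, the last holds). The fingers move at their own pace and stop on an object; "squeeze" is the grip in N (left out, the last holds). Time passes only in rows, so rows that repeat a pose let the fingers close. It gives the time, the measured TCP pose, the force and the opening at its end, in the units of the state.
- manip.state(): the state, without advancing time (a new reading comes with each control period).
- manip.snapshot(name): name is "side" or "top" or "wrist"; returns the picture (384x512x3 uint8, red, green, blue); there is no depth.
- manip.calibration(name): a dict with "K" (3x3 intrinsics, pixels), "T" (4x4, takes a point from camera to world coordinates). Camera axes: x right, y down, z forward; pixel columns grow to the right and rows downward; lengths in m; the calibration is good to about 2 mm. A picture is of the moment at which its call begins: read the wrist's pose just before it. calibration takes no time and is no camera call; for the wrist camera it gives the pose at the moment of the call.
- manip.close_job(): hands the job in, once; it reports no verdict.
The state is a dict: "time_s": time; "joint_positions": joint angles; "dq": joint speeds; "joint_efforts": joint torques, N m; "position": TCP position; "orientation": TCP orientation; "force": force on the tool from outside, world axes, zero at the start; "torque": the same for the moment, N m; "finger_gap": finger opening in m.
Only numpy, scipy, OpenCV 4.12 (cv2) and the standard library are available. Lean on these libraries where they do the work, as an engineer would, in place of code of your own. Each camera call takes 0.05 s, during which the arm holds its last target.

### The job

A takeaway pot stands in one of the two lid presses with its lid still sitting high. Push that press's plunger fully down so that the lid is pressed home, then let go so that the plunger springs back up. Leave the empty press alone, and leave the pot standing in its press.

Things in the scene. Friction and masses are not known exactly. Their poses are not given: they have to be found in the camera images.
- plunger (a joint): sprung vertical plunger of the press that holds the pot, m: 0 = up, at rest; grows as it is pushed straight down; stop at 0.028. It meets the lid at about 0.019; the lid is home at about 0.027. Its spring lifts it back up when released. Push needed: 2 N to start, 10 N at the bottom, plus 5 N for the lid. Palm knob on top, rod, white pressing disc 54 mm across below the crossbar
- plunger_top (a point): centre of the flat top (32 mm across) of the round black palm knob (44 mm across, 24 mm high) of the press that holds the pot; 205 mm above the table at rest, z up. The aluminium crossbar below (36 x 134 mm) has its top 142 mm above the table. The two bolted-down presses stand side by side, left and right of the robot; either may hold the pot
- lid (a joint): aluminium press-on lid of the white pot in the press, m: 0 = sitting high as at the start, grows as it is pressed down onto the pot, 0.008 = fully home; stays where it is pushed (friction 5 N)
- lid_top (a point): centre of the top of that lid (67 mm across, 16 mm high), z up; 86 mm above the table at the start, 78 mm when home. The pot below it is loose, 62 mm across and 60 mm high, and stands under the plunger between four low white lugs on the dark steel base plate (110 x 130 x 15 mm), between two upright 14 mm steel posts
- spare_plunger (a joint): plunger of the other, empty press, alike in size and spring, m: 0 = up, grows as it is pushed down; to be left alone

How it is judged:
By the outcome, as a careful person would: the job done as asked, in the order asked, and still so for the second after the job is handed in, with the robot touching nothing.
It also fails if it takes over 32 s, if anything falls off the work surface, if the arm or the gripper's body presses on something with over 40 N, if the wrist force passes 120 N, or if a joint passes its speed limit or range.

## Working session

There is one attempt and no reset: what is moved stays moved. The work goes in short steps, Python scripts to look and compute and a tool call to move; the robot and the scene stay as the last step left them, time stands still between calls to the robot, and variables do not carry over. Pictures are saved under pics/ and viewed, and the job is handed in when it is done.

Besides the shell and the picture viewer there is one more tool, called after "Request:" as a command line: name --argument value ..., lists and objects as JSON in quotes. play_rows: Moves the arm, as the interface text tells. Shift numbers are shares of 200 mm and turn numbers shares of 45 degrees, none past 1 either way. Its arguments: {"type":"object","properties":{"steps":{"type":"array"},"gripper":{"type":"number"},"squeeze":{"type":"number"}},"required":["steps"]}

```bash
mkdir -p pics; cat > h.py <<'E'
import numpy as np,cv2
from workcell import manip
def snap(n,f):
    im=manip.snapshot(n); cv2.imwrite('pics/'+f,im[:,:,::-1]); return im
def ray(c,u,v):
    K=np.array(c["K"]);T=np.array(c["T"]);d=T[:3,:3]@np.linalg.solve(K,[u,v,1.]);return T[:3,3],d
def onz(c,u,v,z):
    o,d=ray(c,u,v);return o+d*(z-o[2])/d[2]
def proj(c,p):
    K=np.array(c["K"]);T=np.linalg.inv(np.array(c["T"]));q=K@(T[:3,:3]@p+T[:3,3]);return q[:2]/q[2]
E
python3 - <<'E'
from h import *
s=manip.state();print(s)
for n in("side","top"):
    snap(n,n+"0.png");c=manip.calibration(n);print(n,np.round(c["K"],1),np.round(c["T"],3))
E
```

```text
{'time_s': 0.0, 'joint_positions': array([ 1.16009979,  0.32182997, -0.07005834,  1.4516614 ,  0.02257932,
        1.37079238, -0.05691696]), 'dq': array([-9.66897156e-04,  4.59579691e-04, -1.09303087e-03, -1.03852105e-03,
        2.39972843e-03,  1.02550374e-04,  9.32710879e-05]), 'joint_efforts': array([ 4.46365621e-04, -4.91286278e+01, -4.03846074e-01, -3.12530708e+01,
       -6.39531109e-02,  4.38610185e-02,  1.86804737e-04]), 'position': array([ 0.26762357, -0.59178447,  0.23846356]), 'orientation': array([-3.13968979e+00,  8.55838955e-05,  4.24780755e-01]), 'force': array([-0.96071906,  0.7921729 , -0.06856941]), 'torque': array([-0.03269288, -0.01090169,  0.03602034]), 'finger_gap': 0.08710543892665465}
side [[489.7   0.  255. ]
 [  0.  489.7 186. ]
 [  0.    0.    1. ]] [[-0.936 -0.234  0.262  0.226]
 [-0.351  0.653 -0.671  0.802]
 [-0.014 -0.72  -0.693  1.021]
 [ 0.     0.     0.     1.   ]]
top [[443.3   0.  260. ]
 [  0.  443.3 190.8]
 [  0.    0.    1. ]] [[ 0.002 -0.997  0.083  0.475]
 [-1.    -0.004 -0.019  0.012]
 [ 0.019 -0.082 -0.996  1.017]
 [ 0.     0.     0.     1.   ]]
```

View pics/side0.png

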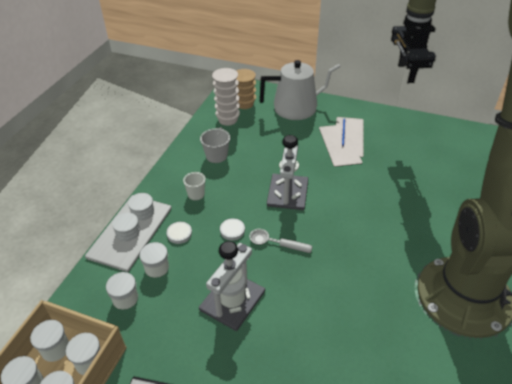

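View pics/top0.png

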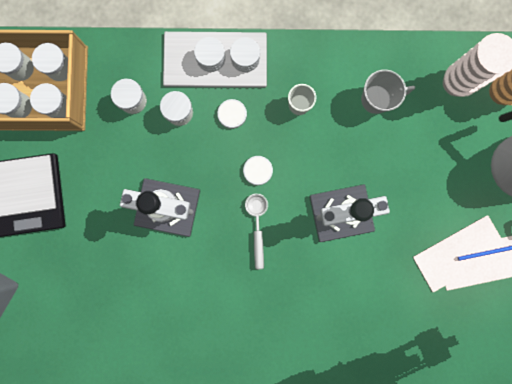

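The near press in the side view (knob about (229,250), white pot under it) is the left one in the top view (knob about (148,203)). I'll zoom in to confirm this and measure the knob in both views.

```bash
python3 - <<'E'
from h import *
S=cv2.imread('pics/side0.png');T=cv2.imread('pics/top0.png')
a=cv2.resize(S[220:330,180:290],(400,400));b=cv2.resize(S[120:230,235:345],(400,400))
cv2.imwrite('pics/z1.png',np.hstack([a,b]))
a=cv2.resize(T[150:260,105:215],(400,400));b=cv2.resize(T[150:260,295:405],(400,400))
cv2.imwrite('pics/z2.png',np.hstack([a,b]))
R=[]
for n,I,(x0,y0,x1,y1) in (("side",S,(210,235,250,265)),("top",T,(130,185,165,220))):
    m=(I.max(2)<50).astype(np.uint8);mm=np.zeros_like(m);mm[y0:y1,x0:x1]=m[y0:y1,x0:x1]
    k,l,st,ce=cv2.connectedComponentsWithStats(mm);i=1+np.argmax(st[1:,4]);print(n,st[i],ce[i])
    c=manip.calibration(n)
    for z in(.193,.205):print(z,onz(c,*ce[i],z))
    R.append(ray(c,*ce[i]))
(o1,d1),(o2,d2)=R
A=np.c_[d1,-d2];t=np.linalg.lstsq(A,o2-o1,rcond=None)[0];print(o1+d1*t[0],o2+d2*t[1])
E
```

```text
side [219 247  19  12 104] [227.66346154 253.79807692]
0.193 [0.51996769 0.21559642 0.193     ]
0.205 [0.51570014 0.2240978  0.205     ]
top [137 192  23  22 182] [147.37912088 203.95604396]
0.193 [0.51824151 0.20490998 0.193     ]
0.205 [0.5176138  0.20210557 0.205     ]
[0.52338892 0.20878101 0.1833798 ] [0.51877551 0.20729575 0.18279137]
```

View pics/z1.png

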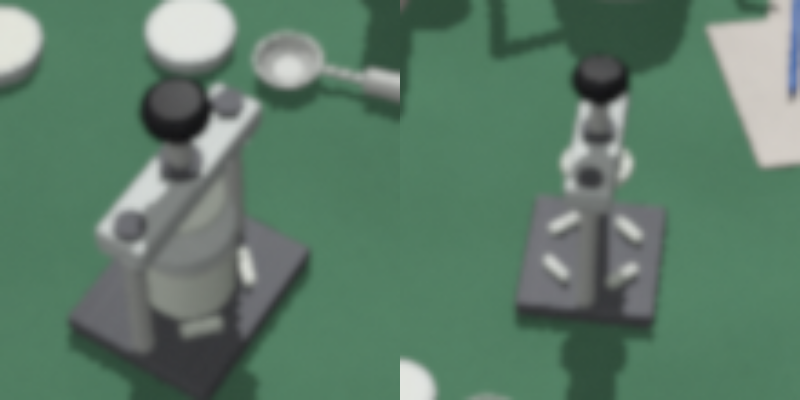

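View pics/z2.png

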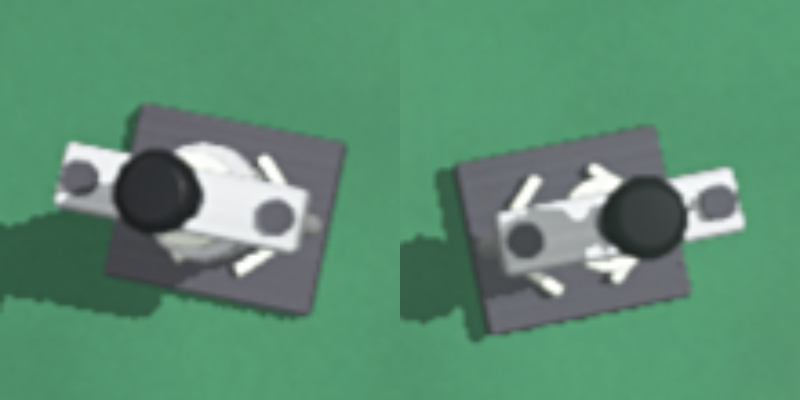

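The left press clearly holds the pot: the zoom shows lid and pot under the bar. The right press has only lugs and the disc. The dark mask missed the shiny top of the knob, so I'll redo the fit with a better mask (grey and darker than the surroundings).

```bash
python3 - <<'E'
from h import *
S=cv2.imread('pics/side0.png');T=cv2.imread('pics/top0.png')
R=[]
for n,I,(x0,y0,x1,y1) in (("side",S,(214,236,243,261)),("top",T,(134,188,162,218))):
    for th in (65,80):
        m=((I.max(2)<th)&(I.max(2).astype(int)-I.min(2)<18)).astype(np.uint8);mm=np.zeros_like(m);mm[y0:y1,x0:x1]=m[y0:y1,x0:x1]
        cs,_=cv2.findContours(mm,cv2.RETR_EXTERNAL,cv2.CHAIN_APPROX_NONE);k=max(cs,key=cv2.contourArea)
        print(n,th,cv2.boundingRect(k),cv2.minEnclosingCircle(k))
    b=cv2.boundingRect(k);ce=(b[0]+(b[2]-1)/2,b[1]+(b[3]-1)/2)
    c=manip.calibration(n);print(ce,onz(c,*ce,.193),'px44mm',44e-3*c["K"][0][0]/(1.017-.193));R.append(ray(c,*ce))
(o1,d1),(o2,d2)=R
t=np.linalg.lstsq(np.c_[d1,-d2],o2-o1,rcond=None)[0];p,q=o1+d1*t[0],o2+d2*t[1];print(p,q)
s=manip.state();print(s["position"],s["orientation"])
E
```

```text
side 65 (219, 242, 19, 18) ((228.0370330810547, 249.88888549804688), 9.320274353027344)
side 80 (219, 241, 20, 19) ((228.41175842285156, 249.94117736816406), 9.634421348571777)
(228.5, 250.0) [0.52227936 0.20548801 0.193     ] px44mm 26.148068972786835
top 65 (136, 191, 24, 24) ((147.37429809570312, 202.74301147460938), 11.855109214782715)
top 80 (135, 191, 25, 27) ((144.3958282470703, 205.09375), 15.167186737060547)
(147.0, 204.0) [0.51815785 0.205607   0.193     ] px44mm 23.67206949694771
[0.52175485 0.20654262 0.19446341] [0.51810572 0.2053728  0.19399852]
[ 0.26768735 -0.59183112  0.23858441] [-3.13990919e+00  5.81451033e-05  4.24894222e-01]
```

The knob centre is about (0.521, 0.205) at mid-height 0.194 (expected 0.193), and the two views agree to about 4 mm. I'll raise the arm, shut the fingers and cross over.

Request:
play_rows --steps '[{"z": -0.25}, {"z": -0.45}, {"x": 0.14, "y": -0.155, "z": -0.45}, {"x": 0.28, "y": -0.31, "z": -0.45}, {"x": 0.42, "y": -0.465, "z": -0.45}, {"x": 0.56, "y": -0.62, "z": -0.45}, {"x": 0.7, "y": -0.775, "z": -0.45}]' --gripper -1 --squeeze 20

```text
validation failed for argument at $.st...
```

Request:
play_rows --steps '[{"x": 0.14, "y": -0.155}, {"x": 0.28, "y": -0.31}, {"x": 0.42, "y": -0.465}, {"x": 0.56, "y": -0.62}, {"x": 0.7, "y": -0.775}]'

```text
validation failed for argument at $.st...
```

Request:
play_rows --steps '[{"x": 0.14, "y": -0.155}, {"x": 0.28, "y": -0.31}, {"x": 0.42, "y": -0.465}, {"x": 0.56, "y": -0.62}, {"x": 0.7, "y": -0.775}]'

```text
validation failed for argument at $.st...
```

Request:
play_rows --steps '[{"x": 0, "y": 0, "z": -0.25, "ax": 0, "ay": 0, "az": 0}, {"x": 0, "y": 0, "z": -0.45, "ax": 0, "ay": 0, "az": 0}]' --gripper -1 --squeeze 20

```text
time_s: 0.3
position: [0.2675, -0.5916, 0.3295]
orientation: [-3.139, 0.0, 0.425]
force: [0.6, -1.6, 0.3]
finger_gap: 0.0777
```

Every row needs all six numbers. The arm is up, so I'll cross now.

Request:
play_rows --steps '[{"x": 0.14, "y": -0.155, "z": 0, "ax": 0, "ay": 0, "az": 0}, {"x": 0.28, "y": -0.31, "z": 0, "ax": 0, "ay": 0, "az": 0}, {"x": 0.42, "y": -0.465, "z": 0, "ax": 0, "ay": 0, "az": 0}, {"x": 0.56, "y": -0.62, "z": 0, "ax": 0, "ay": 0, "az": 0}, {"x": 0.7, "y": -0.775, "z": 0, "ax": 0, "ay": 0, "az": 0}]'

```text
time_s: 0.8
position: [0.3317, -0.3915, 0.3291]
orientation: [-3.141, 0.0, 0.425]
force: [0.7, 0.6, 0.2]
finger_gap: 0.039
```

Request:
play_rows --steps '[{"x": 0.14, "y": -0.155, "z": 0, "ax": 0, "ay": 0, "az": 0}, {"x": 0.28, "y": -0.31, "z": 0, "ax": 0, "ay": 0, "az": 0}, {"x": 0.42, "y": -0.465, "z": 0, "ax": 0, "ay": 0, "az": 0}, {"x": 0.56, "y": -0.62, "z": 0, "ax": 0, "ay": 0, "az": 0}, {"x": 0.7, "y": -0.775, "z": 0, "ax": 0, "ay": 0, "az": 0}]'

```text
time_s: 1.3
position: [0.3953, -0.1926, 0.3293]
orientation: [3.142, 0.0, 0.425]
force: [0.2, -0.2, 0.1]
finger_gap: 0.0028
```

Request:
play_rows --steps '[{"x": 0.14, "y": -0.155, "z": 0, "ax": 0, "ay": 0, "az": 0}, {"x": 0.28, "y": -0.31, "z": 0, "ax": 0, "ay": 0, "az": 0}, {"x": 0.42, "y": -0.465, "z": 0, "ax": 0, "ay": 0, "az": 0}, {"x": 0.56, "y": -0.62, "z": 0, "ax": 0, "ay": 0, "az": 0}, {"x": 0.7, "y": -0.775, "z": 0, "ax": 0, "ay": 0, "az": 0}, {"x": 0.7, "y": -0.775, "z": 0, "ax": 0, "ay": 0, "az": 0}]'

```text
time_s: 1.9
position: [0.4594, 0.0113, 0.3296]
orientation: [-3.14, -0.002, 0.435]
force: [0.0, -0.2, -0.5]
finger_gap: 0.0005
```

```bash
python3 - <<'E'
from h import *
snap("wrist","w1.png");c=manip.calibration("wrist");print(np.round(c["K"],1),np.round(c["T"],3));s=manip.state();print(s["time_s"],s["position"],s["finger_gap"],s["joint_positions"])
p=np.array([.5205,.205,.205]);print("expected knob px",proj(c,p))
R=[np.cos(.4248),np.sin(.4248)];d=p-s["position"];print("tool dx dy",d[0]*R[0]+d[1]*R[1],d[0]*R[1]-d[1]*R[0])
E
```

```text
[[281.2   0.  256.9]
 [  0.  281.2 190.2]
 [  0.    0.    1. ]] [[ 0.418 -0.878 -0.235  0.522]
 [-0.909 -0.404 -0.106  0.037]
 [-0.002  0.258 -0.966  0.475]
 [ 0.     0.     0.     1.   ]]
1.95 [0.45895139 0.00759745 0.32937715] 0.00023833367727638992 [ 0.67382498 -0.11833102 -0.67466276  1.72936232 -0.07416364  1.50528275
 -1.13207396]
expected knob px [80.12580934 33.15183373]
tool dx dy 0.13743544258786158 -0.15449108571331394
```

View pics/w1.png

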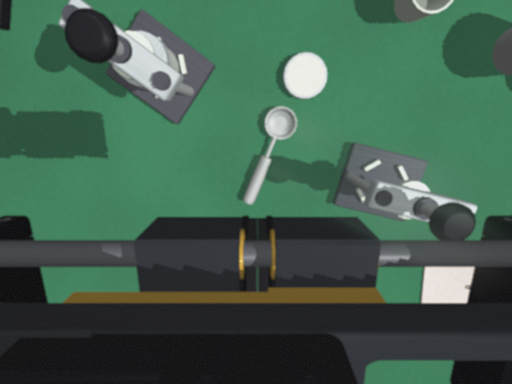

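The wrist view shows the pot press at upper left with its knob at about (91,35), roughly 11 px from the prediction. The arm was still settling. I'll go closer and look again.

Request:
play_rows --steps '[{"x": 0.1, "y": -0.2, "z": 0, "ax": 0, "ay": 0, "az": 0}, {"x": 0.2, "y": -0.4, "z": 0, "ax": 0, "ay": 0, "az": 0}, {"x": 0.3, "y": -0.6, "z": 0, "ax": 0, "ay": 0, "az": 0}, {"x": 0.35, "y": -0.77, "z": 0, "ax": 0, "ay": 0, "az": 0}, {"x": 0.35, "y": -0.77, "z": 0, "ax": 0, "ay": 0, "az": 0}, {"x": 0.35, "y": -0.77, "z": 0, "ax": 0, "ay": 0, "az": 0}, {"x": 0.35, "y": -0.77, "z": 0, "ax": 0, "ay": 0, "az": 0}]'

```text
time_s: 2.65
position: [0.4597, 0.1713, 0.3292]
orientation: [3.141, 0.001, 0.421]
force: [1.1, -0.4, -0.6]
finger_gap: 0.0004
```

```bash
python3 - <<'E'
from h import *
c=manip.calibration("wrist");I=snap("wrist","w2.png");s=manip.state();print(s["time_s"],s["position"],s["orientation"],s["joint_positions"])
p=np.array([.5205,.205,.205]);print("expected knob px",proj(c,p))
x0,y0=[int(v) for v in proj(c,p)-50]
m=((I.max(2)<60)).astype(np.uint8);mm=np.zeros_like(m);x0=max(x0,0);y0=max(y0,0);mm[y0:min(y0+100,200),x0:x0+100]=m[y0:min(y0+100,200),x0:x0+100]
cs,_=cv2.findContours(mm,cv2.RETR_EXTERNAL,cv2.CHAIN_APPROX_NONE);k=max(cs,key=cv2.contourArea)
ce,r=cv2.minEnclosingCircle(k);print(cv2.boundingRect(k),ce,r)
for z in (.193,.199,.205):print(z,onz(c,*ce,z))
E
```

```text
2.7 [0.45973537 0.17134339 0.32920247] [3.14093558e+00 7.86168956e-04 4.21088410e-01] [ 0.52096935 -0.03027424 -0.89969672  1.66073412 -0.02307462  1.50046437
 -1.52657227]
expected knob px [251.14217397 115.69803483]
(230, 92, 42, 44) (250.5, 113.5) 22.327213287353516
0.193 [0.52199772 0.20661112 0.193     ]
0.199 [0.5220258  0.20647307 0.199     ]
0.205 [0.52205389 0.20633503 0.205     ]
```

View pics/w2.png

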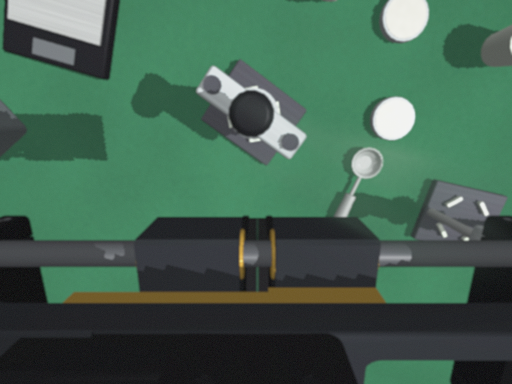

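The wrist view shows the knob at (250,113). That ray gives (0.522, 0.2065), within 2 mm of the earlier estimate. From here the shift is 71 mm along tool x and -6 mm along tool y. I'll stop about 10 mm above the knob.

Request:
play_rows --steps '[{"x": 0.18, "y": -0.016, "z": 0, "ax": 0, "ay": 0, "az": 0}, {"x": 0.353, "y": -0.032, "z": 0, "ax": 0, "ay": 0, "az": 0}, {"x": 0.353, "y": -0.032, "z": 0.15, "ax": 0, "ay": 0, "az": 0}, {"x": 0.353, "y": -0.032, "z": 0.3, "ax": 0, "ay": 0, "az": 0}, {"x": 0.353, "y": -0.032, "z": 0.42, "ax": 0, "ay": 0, "az": 0}, {"x": 0.353, "y": -0.032, "z": 0.48, "ax": 0, "ay": 0, "az": 0}, {"x": 0.353, "y": -0.032, "z": 0.48, "ax": 0, "ay": 0, "az": 0}, {"x": 0.353, "y": -0.032, "z": 0.48, "ax": 0, "ay": 0, "az": 0}]'

```text
time_s: 3.5
position: [0.5216, 0.2081, 0.2344]
orientation: [3.141, -0.001, 0.424]
force: [-0.3, -1.4, 0.4]
finger_gap: 0.0005
```

```bash
python3 - <<'E'
from h import *
s=manip.state();print(s["time_s"],s["position"],s["orientation"],s["joint_positions"])
S=snap("side","s2.png");T=snap("top","t2.png");W=snap("wrist","w3.png")
a=cv2.resize(S[190:320,160:290],(390,390));b=cv2.resize(T[140:270,85:215],(390,390))
cv2.imwrite('pics/z3.png',np.hstack([a,b])[:,:,::-1])
E
```

```text
3.5 [0.52155875 0.20812233 0.23442097] [ 3.14111481e+00 -1.06030844e-03  4.23639949e-01] [ 0.4019205   0.24625547 -0.95512672  1.65732427  0.20631204  1.34384123
 -1.73270366]
```

View pics/z3.png

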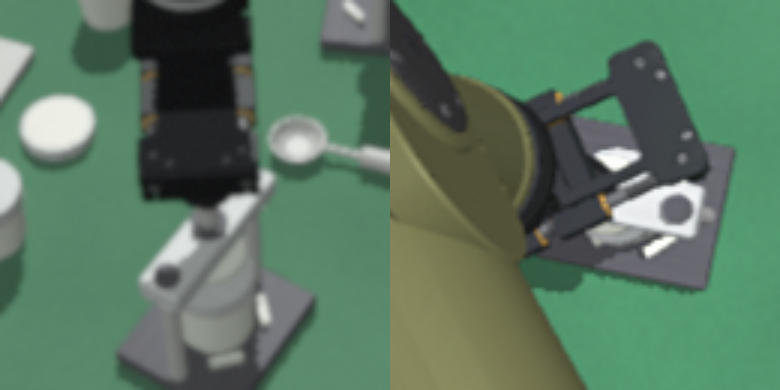

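View pics/w3.png

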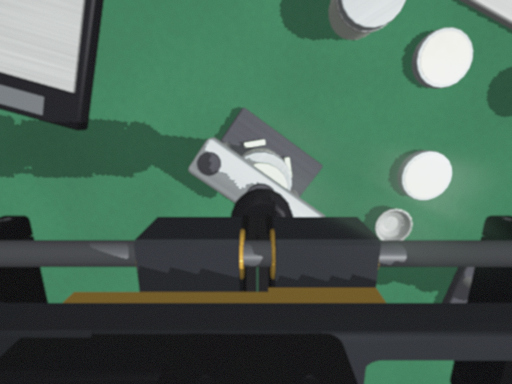

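The knob sits centred under the shut fingers (column about 261 against 257, so a +2 mm y nudge). I'll push gently in stages.

Request:
play_rows --steps '[{"x": 0, "y": 0.008, "z": 0, "ax": 0, "ay": 0, "az": 0}, {"x": 0, "y": 0.008, "z": 0.03, "ax": 0, "ay": 0, "az": 0}, {"x": 0, "y": 0.008, "z": 0.06, "ax": 0, "ay": 0, "az": 0}, {"x": 0, "y": 0.008, "z": 0.08, "ax": 0, "ay": 0, "az": 0}, {"x": 0, "y": 0.008, "z": 0.1, "ax": 0, "ay": 0, "az": 0}, {"x": 0, "y": 0.008, "z": 0.1, "ax": 0, "ay": 0, "az": 0}, {"x": 0, "y": 0.008, "z": 0.1, "ax": 0, "ay": 0, "az": 0}]'

```text
time_s: 4.35
position: [0.5218, 0.2071, 0.2139]
orientation: [3.141, -0.0, 0.425]
force: [0.6, -1.2, 4.8]
finger_gap: 0.0002
```

There is 4.8 N at 8 mm depth, where the spring should give about 4.3 N. I'll continue.

Request:
play_rows --steps '[{"x": 0, "y": 0, "z": 0.02, "ax": 0, "ay": 0, "az": 0}, {"x": 0, "y": 0, "z": 0.04, "ax": 0, "ay": 0, "az": 0}, {"x": 0, "y": 0, "z": 0.06, "ax": 0, "ay": 0, "az": 0}, {"x": 0, "y": 0, "z": 0.075, "ax": 0, "ay": 0, "az": 0}, {"x": 0, "y": 0, "z": 0.085, "ax": 0, "ay": 0, "az": 0}, {"x": 0, "y": 0, "z": 0.085, "ax": 0, "ay": 0, "az": 0}, {"x": 0, "y": 0, "z": 0.085, "ax": 0, "ay": 0, "az": 0}]'

```text
time_s: 5.05
position: [0.5218, 0.2072, 0.1981]
orientation: [3.14, -0.001, 0.425]
force: [-1.9, -1.3, 11.1]
finger_gap: 0.0005
```

Request:
play_rows --steps '[{"x": 0, "y": 0, "z": 0.01, "ax": 0, "ay": 0, "az": 0}, {"x": 0, "y": 0, "z": 0.018, "ax": 0, "ay": 0, "az": 0}, {"x": 0, "y": 0, "z": 0.018, "ax": 0, "ay": 0, "az": 0}, {"x": 0, "y": 0, "z": 0.018, "ax": 0, "ay": 0, "az": 0}]'

```text
time_s: 5.45
position: [0.5219, 0.2072, 0.1953]
orientation: [3.14, -0.001, 0.425]
force: [-3.5, -3.4, 16.7]
finger_gap: 0.0006
```

Request:
play_rows --steps '[{"x": 0, "y": 0, "z": 0.006, "ax": 0, "ay": 0, "az": 0}, {"x": 0, "y": 0, "z": 0.01, "ax": 0, "ay": 0, "az": 0}, {"x": 0, "y": 0, "z": 0.01, "ax": 0, "ay": 0, "az": 0}, {"x": 0, "y": 0, "z": 0.01, "ax": 0, "ay": 0, "az": 0}]'

```text
time_s: 5.85
position: [0.5219, 0.2072, 0.1952]
orientation: [3.139, -0.001, 0.425]
force: [-7.7, -5.8, 27.6]
finger_gap: 0.0005
```

The force jumped to 27.6 N with no further travel, so the plunger is on its hard stop. I'll release straight up.

Request:
play_rows --steps '[{"x": 0, "y": 0, "z": -0.04, "ax": 0, "ay": 0, "az": 0}, {"x": 0, "y": 0, "z": -0.1, "ax": 0, "ay": 0, "az": 0}, {"x": 0, "y": 0, "z": -0.18, "ax": 0, "ay": 0, "az": 0}, {"x": 0, "y": 0, "z": -0.3, "ax": 0, "ay": 0, "az": 0}, {"x": 0, "y": 0, "z": -0.5, "ax": 0, "ay": 0, "az": 0}, {"x": 0, "y": 0, "z": -0.7, "ax": 0, "ay": 0, "az": 0}, {"x": -0.2, "y": 0, "z": -0.7, "ax": 0, "ay": 0, "az": 0}, {"x": -0.4, "y": 0, "z": -0.7, "ax": 0, "ay": 0, "az": 0}]'

```text
time_s: 6.65
position: [0.4481, 0.1753, 0.3312]
orientation: [-3.137, 0.0, 0.428]
force: [-0.9, -0.3, 0.7]
finger_gap: 0.0006
```

Request:
play_rows --steps '[{"x": 0, "y": 0.2, "z": 0, "ax": 0, "ay": 0, "az": 0}, {"x": 0, "y": 0.4, "z": 0, "ax": 0, "ay": 0, "az": 0}, {"x": 0, "y": 0.6, "z": 0, "ax": 0, "ay": 0, "az": 0}, {"x": 0, "y": 0.8, "z": 0, "ax": 0, "ay": 0, "az": 0}, {"x": 0, "y": 0.8, "z": 0, "ax": 0, "ay": 0, "az": 0}, {"x": 0, "y": 0.8, "z": 0, "ax": 0, "ay": 0, "az": 0}, {"x": 0, "y": 0.8, "z": 0, "ax": 0, "ay": 0, "az": 0}]'

```text
time_s: 7.35
position: [0.514, 0.03, 0.3308]
orientation: [-3.141, 0.0, 0.427]
force: [-0.1, -0.1, 0.4]
finger_gap: 0.0002
```

```bash
python3 - <<'E'
from h import *
s=manip.state();print(s["time_s"],s["position"],s["force"])
S=snap("side","s4.png");T=snap("top","t4.png")
O=cv2.imread('pics/side0.png')[:,:,::-1]
f=lambda I:cv2.resize(I[230:330,180:280],(390,390),interpolation=cv2.INTER_CUBIC)
cv2.imwrite('pics/z4.png',np.hstack([f(O),f(S)])[:,:,::-1])
E
```

```text
7.35 [0.5140418  0.02995653 0.33078655] [-0.12598456 -0.06755463  0.40602689]
```

View pics/z4.png

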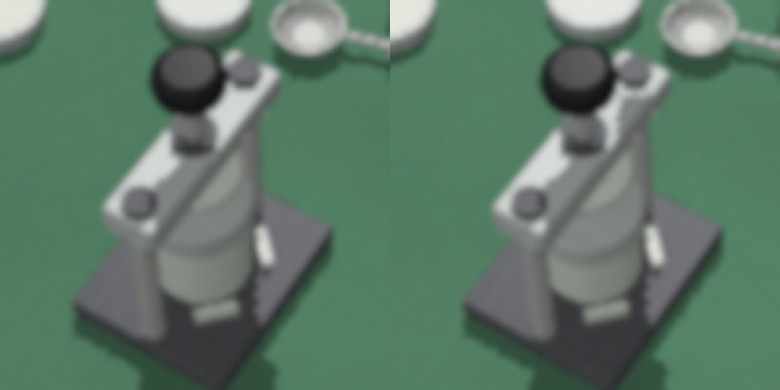

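View pics/t4.png

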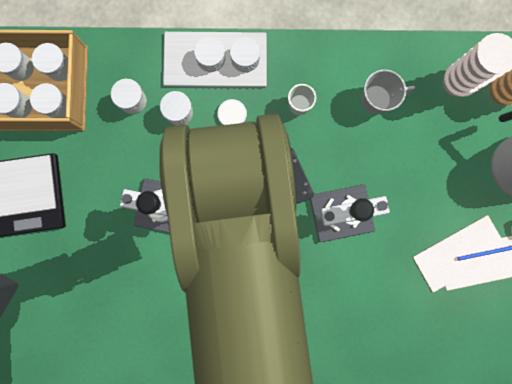

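The plunger is back up and the pot is standing. I'll measure the shift of the lid's lower edge; 8 mm should be about 2.5 px.

```bash
python3 - <<'E'
from h import *
A=cv2.imread('pics/side0.png').astype(int).sum(2)/3;B=cv2.imread('pics/s4.png').astype(int).sum(2)/3
for u in(228,232,236):
  print(u,'\n',A[280:312,u].round().astype(int),'\n',B[280:312,u].round().astype(int))
c=manip.calibration("side");p=np.array([.521,.24,.07]);print(proj(c,p),proj(c,p-[0,0,.008]))
E
```

```text
228 
 [ 99  98 102 108 114 121 126 127 127 127 128 128 124 117 115 117 124 130
 132 132 132 132 132 132 132 130 121  99  72  66  66  63] 
 [101 101 104 110 115 123 129 131 131 129 129 130 130 131 126 119 118 120
 126 133 135 135 135 134 134 133 124 101  74  66  67  65]
232 
 [140 142 138 130 127 127 129 129 129 128 127 125 118 111 109 112 118 124
 126 125 125 126 125 125 124 125 122 111 115 133 136 124] 
 [142 145 141 133 129 129 130 130 131 132 131 130 130 127 121 113 111 114
 121 126 128 128 128 127 127 127 124 113 117 135 138 126]
236 
 [141 132 123 123 125 127 127 128 128 127 122 112 106 104 107 113 119 120
 120 120 121 120 120 121 120 116 107 113 132 137 126 103] 
 [144 135 125 125 129 129 129 129 129 130 131 130 125 117 109 108 111 117
 121 122 123 123 122 123 122 118 109 115 134 139 129 105]
[225.91166456 295.42949636] [226.10377412 297.40794752]
```

The lid edge moved down about 2 px (8 mm predicts 2.0 px), and the pot's foot did not move. I'm handing in.

```bash
python3 -c "
from workcell import manip
manip.close_job()"
```

```text
the job is handed in; nothing more can be done
```

The pot's lid is pressed home and the plunger has sprung back up. The pot was in the left press, and I pushed that press's knob straight down with the shut fingertips.

- **Push:** The spring force rose as expected. At the bottom it jumped from 16.7 to 27.6 N with almost no further travel, so the plunger was on its stop. I then lifted straight off and moved the arm clear, finishing at about 7.4 s.
- **Plunger:** In the side view the knob is back at its starting height.
- **Lid:** Its lower edge sits about 2 px lower, which matches the 2.0 px expected for 8 mm. At that resolution the image check is only good to roughly 1–2 mm; the hard stop is the stronger evidence that the lid is home.
- **Pot and empty press:** The pot's foot did not move, and the empty press looks unchanged.
- **Disagreements:**
  - The first wrist picture put the knob about 11 px off the prediction while the arm was still settling; a closer look agreed within 2 mm.
  - The stop came about 1 mm above the tool height I had predicted, which is within the calibration error.
  - My first three move calls were refused because each row needs all six numbers; nothing moved.

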